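# Lift a restored clay stopper with spring tongs

## Robot

A 7-joint arm with a two-finger parallel gripper is mounted at the origin on the work surface. World frame = base frame: x ahead of the robot, y to its left, z up, the work surface at z = 0. Lengths are in mm, angles in rad, forces in N, time in s.
With the tool pointing down it reaches from about 400 to 850 mm from the base axis. Payload 4.4 kg.
Tool frame: the origin (TCP) lies at the very end of the fingers, on their centre line; the grasp point (between the pads) lies 19 mm behind it (bot.hold_point_z is the distance from the TCP to the grasp point, in mm); z points along the fingers, y is the line along which they close (so a half turn about z gives the same grasp; the last joint's range is limited). The gripper opens to 94 mm and grips with 3 to 60 N. Pads are 16 mm wide; open, the fingers measure 119 mm over their backs; the gripper's body (75 mm by 177 mm) begins 78 mm behind the grasp point.
Start: joints at [1.138, 0.628, 0.038, 1.517, -0.027, 0.996, -0.02], TCP at [233.139, -606.766, 205.478] pointing down, gripper open.
Joint ranges: [-3.06, 3.06], [-0.37, 2.12], [-1.25, 1.32], [0.18, 2.47], [-1.1, 4.24], [0.23, 1.98], [-2.94, 2.94]. Speed limits (rad/s): [2.57, 2.57, 3.14, 3.14, 3.14, 3.14, 3.14].

## Interface

Orientations are given as a 3x3 rotation matrix whose columns are the frame's x, y, z axes.
In Python, from bench import bot gives the robot as it stands.
- The arm moves only by the tool jog_arm, never from a script. Its argument "steps" is a list of rows, each an object of numbers: "rx", "ry", "rz": the turn, a rotation vector about the world's x, y, z normalised to -1 to 1, where 1 is pi rad; "tx", "ty", "tz": the shift along the world's x, y, z normalised to -1 to 1, where 1 is 0.5 m; "grip": the opening, from -1 (shut) to 1 (fully open). A call has 1 to 20 rows; each row shifts and turns the commanded pose from where the row before left it; what a row does not reach is not made up. A row lasts 1/12 s, in which the tool goes at most 41.7 mm and 7.16 degrees, less where a joint would pass 70% of its speed; a pose out of reach is approached as far as the arm can. A call with a number of a shift or a turn outside -1 to 1 is refused whole. A call with a gripper value outside its range is refused whole. The fingers move at their own pace and stop on an object; the grip force is fixed at half the most. Time passes only in rows, so rows that do not move let the fingers close. It gives the time, the measured TCP pose, the force, the opening and the grip force at its end, in the units of the state.
- bot.get_obs(): the state, without advancing time (a new reading comes with each control period).
- bot.snapshot(name): name is "scene" or "top"; returns (picture, depth): 420x560x3 uint8, red, green, blue; 420x560 float32, mm along the optical axis (not along the pixel's ray), 0 where there is no reading.
- bot.camera_model(name): a dict with "vfov" (degrees; the focal length in pixels is half the picture's height over the tangent of half this angle, whatever the lens; pixels are square), "cx", "cy" (the principal point, pixels), "rvec" (rotation vector, rad) and "tvec" (3), from world to camera coordinates, as OpenCV has them. Camera axes: x right, y down, z forward; pixel columns grow to the right and rows downward; lengths in mm; the calibration is good to about 2 mm. A picture is of the moment at which its call begins. camera_model takes no time and is no camera call.
- bot.hand_in(): hands the job in; it is judged then, once.
The state is a dict: "clock": time; "joint_positions": joint angles; "qvel": joint speeds; "effort": joint torques, N m; "eef_pos": TCP position; "tool_rot": TCP orientation; "force": force on the tool from outside, world axes, zero at the start; "moment": the same for the moment, N m; "grip_width": finger opening in mm; "gripper_force": force on a finger pad.
Only numpy, scipy, OpenCV 4.12 (cv2) and the standard library are available. Lean on these libraries where they do the work, as an engineer would, in place of code of your own. Each camera call takes 0.05 s, during which the arm holds its last target. There are 200 camera calls.

## Task

The little clay stopper under the clear dust cover has just been glued and must not be touched by the robot. Lift the cover off and leave it hanging upright and centred on the disc of the tall post, then pick up the spring tongs, squeeze them so that their jaws close on the stopper, and raise it upright straight from its wooden stand to about 10 cm above the stand. Finish while still holding it up there in the tongs; do not drop the stopper or knock it over, and leave the bowl, the loose sherd and the tape dispenser where they are.

Things in the scene. Friction and masses are not known exactly. Their poses are not given: they have to be found in the camera images.
- stand: Fixed round turned light-wood stand, 96 mm across the foot, 92 mm across its flat top, 35 mm high, on the table. Origin: centre of its underside on the table; z up. The stopper stands on its top near the middle, under the cover.
- stopper: Small terracotta stopper, loose, about 45 g, standing upright: a foot disc 30 mm across and 7 mm high, above it a plain round body 26 mm across from 7 to 42 mm height, with a low dome to 48 mm. Origin: centre of its underside; z up through the top. It starts on the stand, up to 15 mm off its centre.
- cover: Clear rigid dust cover, an upside-down cup: 80 mm outside diameter, 3 mm wall, 75 mm high, inside 71 mm high and at least 66 mm wide; on its roof a steel knob 24 mm across whose grip spans 81 to 103 mm above the rim. 90 g. Origin: centre of the open rim (underside); z up through the knob. Starts on the stand over the clay stopper.
- post: Fixed steel post: flat foot 90 mm across and 10 mm thick, a 12 mm rod, and on top a light-wood disc 40 mm across and 6 mm thick whose flat upper face is 120 mm above the table. Origin: centre of the foot's underside. A cover lowered over it hangs with its roof on the disc, its rim then 49 mm above the table.
- post_top (a point): Centre of the upper face of the post's disc, 120 mm above the table.
- tongs: Steel spring tongs, 180 mm long, 90 g, lying flat: two blades 3 mm thick, 22 mm tall, joined by a bar at the rear. Origin: between the blades at mid-length, on the underside (bar at x = -85, tips at x = +85 mm); x points to the jaws, y across, z up. Width over the blades at the origin 56 mm when relaxed: grip there from above, across y. The balance point is 20 mm behind it.
- tongs_arm (a joint): Closing angle of the tongs (rad), 0 relaxed, 0.24 at most; about 0.14 with the jaws on the stopper's body. The blades swing about the rear bar: each 1 mm taken off the width at the origin narrows the jaw gap by 1.85 mm, so the jaws meet the 26 mm stopper at a width of about 44 mm. The spring resists with 0.8 N per mm taken off (10 N on the stopper).
- jaws (a point): Middle between the jaws of the relaxed tongs: 73 mm ahead of the tongs' origin, 11 mm above their underside. The jaws are black rubber pads 26 mm long, 4 mm thick and 18 mm tall on the blades' inner faces; gap between them 49 mm when relaxed.
- bowl: Bystander: small loose terracotta bowl, 100 mm across, 45 mm high. Origin: centre of its underside.
- sherd: Bystander: loose curved terracotta sherd, about 70 mm by 60 mm and 15 mm high, lying on the table. Origin: centre of its underside.
- tape: Bystander: loose black desk tape dispenser with a paper roll, 130 x 60 mm, 76 mm high. Origin: centre of its underside.
Mind the look-alikes: they are no part of the job. There is more than one size of the tongs; the job needs the middle-sized.

How it is judged:
By the outcome, as a careful person would: the job done as asked, in the order asked, and still so for the second after the job is handed in, while the arm keeps its last pose, push and grip.
It also fails if it takes over 61 s, if anything falls off the work surface, if the arm or the gripper's body presses on something with over 40 N, if the wrist force passes 120 N, or if a joint passes its speed limit or range.

## Working session

There is one attempt and no reset: what is moved stays moved. The work goes in short steps, Python scripts to look and compute and a tool call to move; the robot and the scene stay as the last step left them, time stands still between calls to the robot, and variables do not carry over. Pictures are saved under pics/ and viewed, at most 10 in all, crops included, and the job is handed in when it is done.

Besides the shell and the picture viewer there is one more tool, called after ">>>" by a JSON object that holds its "name" and its "arguments". jog_arm: Moves the arm, as the interface text tells. Its arguments: {"type":"object","properties":{"steps":{"type":"array","items":{"type":"object","properties":{"rx":{"type":"number","minimum":-1,"maximum":1},"ry":{"type":"number","minimum":-1,"maximum":1},"rz":{"type":"number","minimum":-1,"maximum":1},"tx":{"type":"number","minimum":-1,"maximum":1},"ty":{"type":"number","minimum":-1,"maximum":1},"tz":{"type":"number","minimum":-1,"maximum":1},"grip":{"type":"number"}}}}},"required":["steps"]}

```bash
mkdir -p pics; cat > h.py <<'E'
import numpy as np, cv2
from bench import bot
def cam(n):
    m=bot.camera_model(n); f=210/np.tan(np.radians(m['vfov'])/2)
    R=cv2.Rodrigues(np.array(m['rvec'],float))[0]; t=np.array(m['tvec'],float).ravel()
    return m,f,R,t
def ray(n,u,v,z):
    m,f,R,t=cam(n); d=R.T@np.array([(u-m['cx'])/f,(v-m['cy'])/f,1]); c=-R.T@t
    return c+d*(z-c[2])/d[2]
def cloud(n,D):
    m,f,R,t=cam(n); v,u=np.mgrid[:D.shape[0],:D.shape[1]]
    P=np.dstack([(u-m['cx'])/f*D,(v-m['cy'])/f*D,D])
    return (P-t)@R
def proj(n,p):
    m,f,R,t=cam(n); q=R@np.array(p,float)+t; return q[0]/q[2]*f+m['cx'],q[1]/q[2]*f+m['cy']
E
python3 - <<'E'
from h import *
for n in('scene','top'):
    I,D=bot.snapshot(n); cv2.imwrite(f'pics/{n}0.png',cv2.resize(I[:,:,::-1],None,fx=1.4,fy=1.4)); np.savez(f'{n}0.npz',I=I,D=D)
    m,f,R,t=cam(n); print(m,-R.T@t,R[2])
E
```

```text
{'vfov': 57.059628122924416, 'cx': 270.30145951238194, 'cy': 209.02968734257243, 'rvec': array([ 0.61630062,  2.48447153, -1.39730086]), 'tvec': array([ 492.23189456,  -21.17233654, 1217.29736468])} [916.69856348 705.76734008 621.37716832] [-0.39025305 -0.75884722 -0.52139569]
{'vfov': 47.61505336245642, 'cx': 282.7797000751831, 'cy': 213.83943762398604, 'rvec': array([ 2.1450444 , -2.17078735,  0.13778795]), 'tvec': array([ -25.75306038,  522.57459432, 1242.09734506])} [ 363.21261133  -27.91078679 1297.63277867] [ 0.12473469 -0.00319591 -0.99218498]
```

View pics/scene0.png

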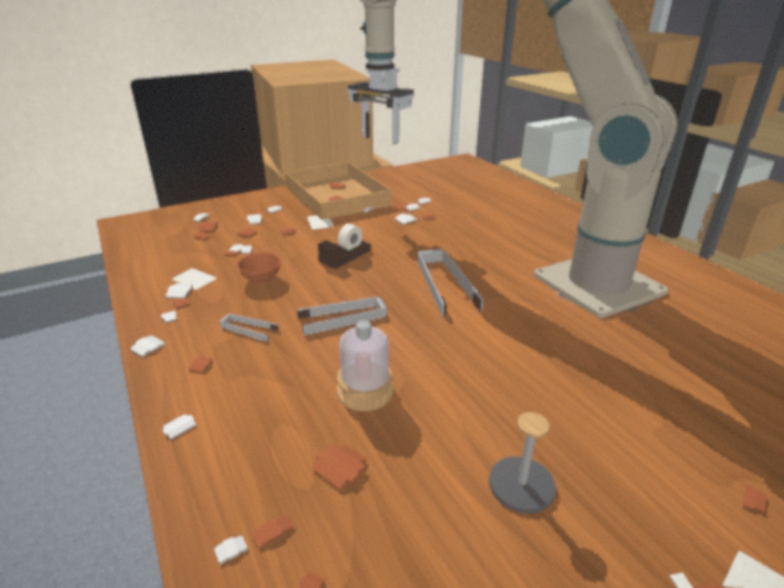

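View pics/top0.png

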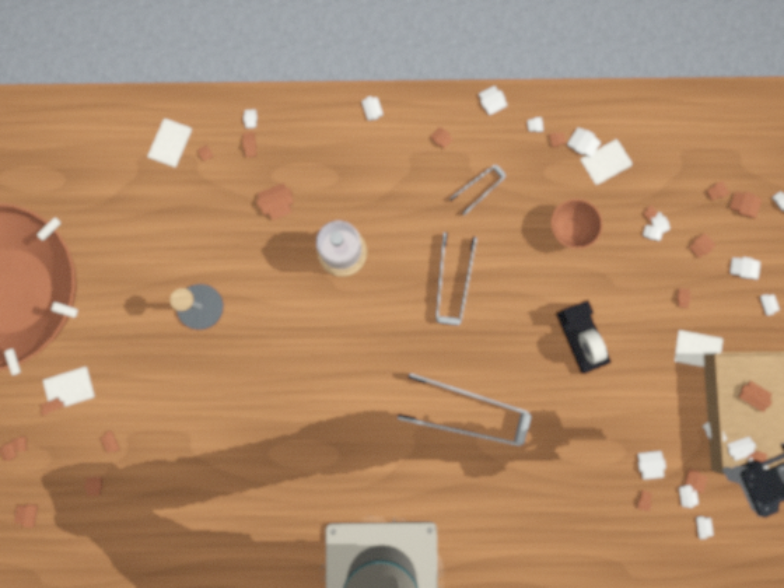

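The scene view shows the cover on the stand at (364,365) with its knob at (363,328), the post disc at (533,424) and the middle tongs at (342,314). In the top view the knob is at (338,240), the disc at (181,299), and the middle tongs run from the bar at (449,321) to the jaws at (444–474,238). The small and large tongs are the look-alikes.

```bash
python3 - <<'E'
from h import *
Z={n:np.load(n+'0.npz') for n in('scene','top')}
C={n:cloud(n,Z[n]['D'].astype(float)) for n in Z}
def reg(n,cx,cy,r,z0,z1,tag):
    c=C[n]; v,u=np.mgrid[:420,:560]; D=Z[n]['D']
    m=(D>0)&(abs(u-cx/1.4)<r)&(abs(v-cy/1.4)<r)&(c[...,2]>z0)&(c[...,2]<z1)
    p=c[m]; print(tag,n,m.sum(), p.mean(0).round(1) if len(p) else '', (p.min(0).round(),p.max(0).round()) if len(p) else '')
    return m
for n,k,d,s in(('scene',(363,328),(533,424),(364,385)),('top',(338,240),(181,299),(342,250))):
    reg(n,*k,12,125,150,'knob'); reg(n,*d,18,112,130,'disc'); reg(n,*s,35,28,42,'standtop'); reg(n,*s,45,90,118,'roof')
# tongs
n='top'; u0,u1,v0,v1=[int(x/1.4) for x in(428,486,225,330)]
I=Z[n]['I'][v0:v1,u0:u1].astype(int); hsv=cv2.cvtColor(Z[n]['I'],cv2.COLOR_RGB2HSV)[v0:v1,u0:u1]
z=C[n][v0:v1,u0:u1]; print('z tongs',np.percentile(z[...,2],[5,50,90,95,99]))
m=(z[...,2]>13)&(z[...,2]<32); p=z[m]
print('by depth',m.sum(),cv2.minAreaRect(p[:,:2].astype(np.float32)))
m2=(hsv[...,1]<90)
vv,uu=np.nonzero(m2); q=np.array([ray(n,u+u0,v+v0,22)[:2] for u,v in zip(uu,vv)])
print('by col',len(q),cv2.minAreaRect(q.astype(np.float32)))
big=cv2.resize(Z[n]['I'][150:245,200:370][:,:,::-1],None,fx=4.5,fy=4.5,interpolation=cv2.INTER_NEAREST); cv2.imwrite('pics/t1.png',big)
# two-view triangulation of knob top centre
for tag,a,b in(('knob',(363,324),(338,239)),('disc',(533,424),(181,299))):
    for z_ in (138,120): print(tag,z_,ray('scene',a[0]/1.4,a[1]/1.4,z_).round(1),ray('top',b[0]/1.4,b[1]/1.4,z_).round(1))
E
```

```text
knob scene 93 [621.5  77.9 133.9] (array([609.,  62., 125.]), array([632.,  87., 139.]))
disc scene 328 [516.8 352.7 118.5] (array([495., 332., 112.]), array([536., 371., 121.]))
standtop scene 293 [633.5  98.8  34.2] (array([575.,  41.,  28.]), array([667., 120.,  42.]))
roof scene 692 [625.9  87.8 105.5] (array([580.,  39.,  90.]), array([659., 114., 118.]))
knob top 76 [621.   73.9 138.5] (array([610.,  63., 127.]), array([633.,  86., 144.]))
disc top 203 [517.3 350.5 121.1] (array([498., 332., 115.]), array([536., 371., 127.]))
standtop top 136 [600.3  64.   35.8] (array([577.,  28.,  30.]), array([651., 120.,  42.]))
roof top 686 [618.9  73.3 109.7] (array([582.,  35.,  91.]), array([662., 112., 118.]))
z tongs [-3.61001154  1.19549122  7.18236346 21.52900343 25.58725706]
by depth 260 ((564.5611572265625, -145.25282287597656), (63.16493606567383, 176.26437377929688), 82.07315826416016)
by col 484 ((562.01953125, -145.4324951171875), (67.68795013427734, 178.41708374023438), 81.83739471435547)
knob 138 [619.7  74.3 138. ] [618.1  69.7 138. ]
knob 120 [608.7  50.7 120. ] [622.1  71.3 120. ]
disc 138 [531.2 365.2 138. ] [514.1 345.1 138. ]
disc 120 [516.9 352.5 120. ] [516.5 350.8 120. ]
```

View pics/t1.png

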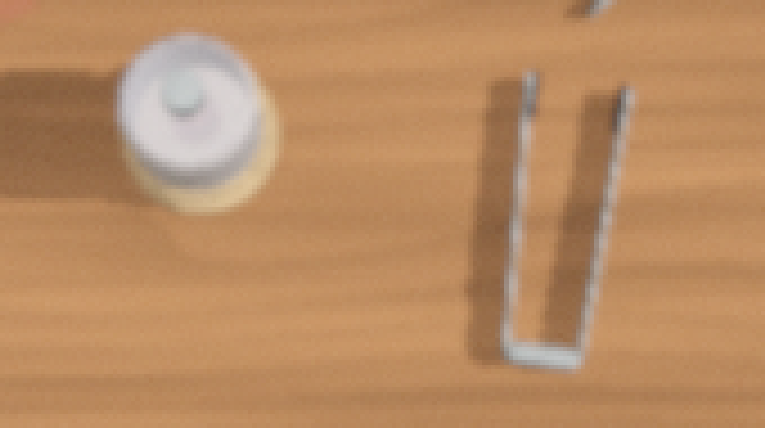

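Measured: knob at about (621, 75), its top at z≈138 as it should be. Disc at (517, 351.5), z≈120. Tongs origin at (563, −145.3), yaw about −8°, length 178. Checking the tool yaw, then moving.

```bash
python3 - <<'E'
from h import *
o=bot.get_obs(); print(o['eef_pos'],o['tool_rot'],o['grip_width'],o['clock'])
E
```

```text
[ 232.93815578 -606.19442192  204.69330642] [[ 9.33479349e-01  3.58630672e-01 -5.88579463e-04]
 [ 3.58631155e-01 -9.33478107e-01  1.52276237e-03]
 [-3.31675134e-06 -1.63255016e-03 -9.99998667e-01]] 94.13176440977026 0.1
```

>>> {"name": "jog_arm", "arguments": {"steps": [{"tx": 0.04, "ty": 0.07, "grip": 1}, {"tx": 0.04, "ty": 0.07}, {"tx": 0.04, "ty": 0.07}, {"tx": 0.04, "ty": 0.07}, {"tx": 0.04, "ty": 0.07}, {"tx": 0.04, "ty": 0.07}, {"tx": 0.04, "ty": 0.07}, {"tx": 0.04, "ty": 0.07}, {"tx": 0.04, "ty": 0.07}, {"tx": 0.04, "ty": 0.07}, {"tx": 0.04, "ty": 0.07}, {"tx": 0.04, "ty": 0.07}, {"tx": 0.04, "ty": 0.07}, {"tx": 0.04, "ty": 0.07}, {"tx": 0.04, "ty": 0.07}, {"tx": 0.04, "ty": 0.07}, {"tx": 0.04, "ty": 0.07}, {"tx": 0.04, "ty": 0.07}, {"tx": 0.04, "ty": 0.07}, {}]}}

```text
validation failed for argument at $.st...
```

>>> {"name": "jog_arm", "arguments": {"steps": [{"rx": 0, "ry": 0, "rz": 0, "tx": 0.04, "ty": 0.07, "tz": 0, "grip": 1}]}}

```text
clock: 0.18
eef_pos: [246.7, -577.8, 204.6]
tool_rot: [[0.937, 0.349, -0.004], [0.349, -0.937, -0.005], [-0.006, 0.003, -1.0]]
force: [-0.2, -1.0, 0.4]
grip_width: 94.1
gripper_force: 0.0
```

>>> {"name": "jog_arm", "arguments": {"steps": [{"rx": 0, "ry": 0, "rz": -0.0263, "tx": 0.04, "ty": 0.07, "tz": 0, "grip": 1}, {"rx": 0, "ry": 0, "rz": -0.0263, "tx": 0.04, "ty": 0.07, "tz": 0, "grip": 1}, {"rx": 0, "ry": 0, "rz": -0.0263, "tx": 0.04, "ty": 0.07, "tz": 0, "grip": 1}, {"rx": 0, "ry": 0, "rz": -0.0263, "tx": 0.04, "ty": 0.07, "tz": 0, "grip": 1}, {"rx": 0, "ry": 0, "rz": -0.0263, "tx": 0.04, "ty": 0.07, "tz": 0, "grip": 1}, {"rx": 0, "ry": 0, "rz": -0.0263, "tx": 0.04, "ty": 0.07, "tz": 0, "grip": 1}, {"rx": 0, "ry": 0, "rz": 0, "tx": 0.04, "ty": 0.07, "tz": 0, "grip": 1}, {"rx": 0, "ry": 0, "rz": 0, "tx": 0.04, "ty": 0.07, "tz": 0, "grip": 1}, {"rx": 0, "ry": 0, "rz": 0, "tx": 0.04, "ty": 0.07, "tz": 0, "grip": 1}, {"rx": 0, "ry": 0, "rz": 0, "tx": 0.04, "ty": 0.07, "tz": 0, "grip": 1}, {"rx": 0, "ry": 0, "rz": 0, "tx": 0.04, "ty": 0.07, "tz": 0, "grip": 1}, {"rx": 0, "ry": 0, "rz": 0, "tx": 0.04, "ty": 0.07, "tz": 0, "grip": 1}, {"rx": 0, "ry": 0, "rz": 0, "tx": 0.04, "ty": 0.07, "tz": 0, "grip": 1}, {"rx": 0, "ry": 0, "rz": 0, "tx": 0.04, "ty": 0.07, "tz": 0, "grip": 1}, {"rx": 0, "ry": 0, "rz": 0, "tx": 0.04, "ty": 0.07, "tz": 0, "grip": 1}, {"rx": 0, "ry": 0, "rz": 0, "tx": 0.04, "ty": 0.07, "tz": 0, "grip": 1}, {"rx": 0, "ry": 0, "rz": 0, "tx": 0.04, "ty": 0.07, "tz": 0, "grip": 1}, {"rx": 0, "ry": 0, "rz": 0, "tx": 0.04, "ty": 0.07, "tz": 0, "grip": 1}, {"rx": 0, "ry": 0, "rz": 0, "tx": 0, "ty": 0, "tz": 0, "grip": 1}]}}

```text
clock: 1.77
eef_pos: [615.8, 69.3, 204.6]
tool_rot: [[0.993, -0.117, 0.002], [-0.117, -0.993, 0.007], [0.001, -0.007, -1.0]]
force: [-0.5, 1.2, -0.2]
grip_width: 94.1
gripper_force: 0.0
```

>>> {"name": "jog_arm", "arguments": {"steps": [{"rx": 0, "ry": 0, "rz": 0, "tx": 0.01, "ty": 0.01, "tz": 0, "grip": 0}, {"rx": 0, "ry": 0, "rz": 0, "tx": 0, "ty": 0, "tz": 0, "grip": 0}, {"rx": 0, "ry": 0, "rz": 0, "tx": 0, "ty": 0, "tz": 0, "grip": 0}, {"rx": 0, "ry": 0, "rz": 0, "tx": 0, "ty": 0, "tz": 0, "grip": 0}, {"rx": 0, "ry": 0, "rz": 0, "tx": 0, "ty": 0, "tz": 0, "grip": 0}, {"rx": 0, "ry": 0, "rz": 0, "tx": 0, "ty": 0, "tz": 0, "grip": 0}]}}

```text
clock: 2.27
eef_pos: [617.9, 62.0, 205.7]
tool_rot: [[0.991, -0.13, 0.0], [-0.13, -0.991, -0.0], [0.0, 0.0, -1.0]]
force: [-0.0, 0.3, 0.0]
grip_width: 57.0
gripper_force: 0.0
```

>>> {"name": "jog_arm", "arguments": {"steps": [{"rx": 0, "ry": 0, "rz": 0, "tx": 0.006, "ty": 0.025, "tz": 0, "grip": 0}, {"rx": 0, "ry": 0, "rz": 0, "tx": 0, "ty": 0, "tz": -0.045, "grip": 0}, {"rx": 0, "ry": 0, "rz": 0, "tx": 0, "ty": 0, "tz": -0.045, "grip": 0}, {"rx": 0, "ry": 0, "rz": 0, "tx": 0, "ty": 0, "tz": -0.045, "grip": 0}, {"rx": 0, "ry": 0, "rz": 0, "tx": 0, "ty": 0, "tz": -0.03, "grip": 0}, {"rx": 0, "ry": 0, "rz": 0, "tx": 0, "ty": 0, "tz": -0.014, "grip": 0}, {"rx": 0, "ry": 0, "rz": 0, "tx": 0, "ty": 0, "tz": 0, "grip": 0}, {"rx": 0, "ry": 0, "rz": 0, "tx": 0, "ty": 0, "tz": 0, "grip": 0}, {"rx": 0, "ry": 0, "rz": 0, "tx": 0, "ty": 0, "tz": 0, "grip": 0}]}}

```text
clock: 3.02
eef_pos: [622.2, 76.1, 117.2]
tool_rot: [[0.992, -0.129, 0.002], [-0.129, -0.992, 0.0], [0.002, -0.001, -1.0]]
force: [-0.1, -0.4, -1.1]
grip_width: 47.2
gripper_force: 0.0
```

```bash
python3 - <<'E'
from h import *
I,D=bot.snapshot('scene'); J,E=bot.snapshot('top')
a=cv2.resize(I[180:310,190:330][:,:,::-1],None,fx=2.8,fy=2.8); b=cv2.resize(J[100:230,170:310][:,:,::-1],None,fx=2.8,fy=2.8)
cv2.imwrite('pics/g1.png',np.hstack([a,b]))
E
```

```text
(no output)
```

View pics/g1.png

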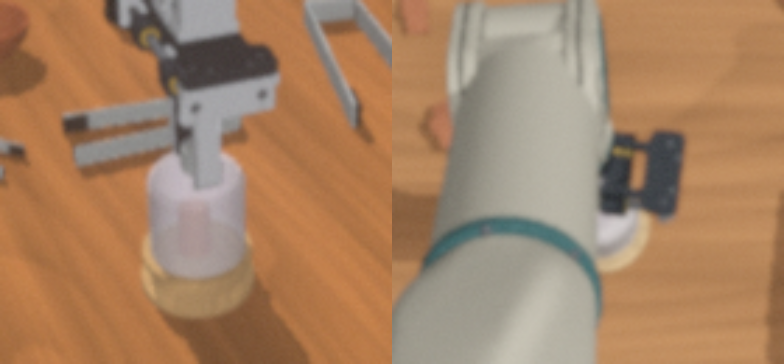

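The scene crop shows the fingers straddling the knob above the roof, at about (205,165), and nothing is touched. Closing on the knob.

>>> {"name": "jog_arm", "arguments": {"steps": [{"rx": 0, "ry": 0, "rz": 0, "tx": 0, "ty": 0, "tz": 0, "grip": -0.4}, {"rx": 0, "ry": 0, "rz": 0, "tx": 0, "ty": 0, "tz": 0, "grip": -0.4}, {"rx": 0, "ry": 0, "rz": 0, "tx": 0, "ty": 0, "tz": 0, "grip": -0.45}, {"rx": 0, "ry": 0, "rz": 0, "tx": 0, "ty": 0, "tz": 0, "grip": -0.48}, {"rx": 0, "ry": 0, "rz": 0, "tx": 0, "ty": 0, "tz": 0, "grip": -0.5}, {"rx": 0, "ry": 0, "rz": 0, "tx": 0, "ty": 0, "tz": 0, "grip": -0.6}, {"rx": 0, "ry": 0, "rz": 0, "tx": 0, "ty": 0, "tz": 0, "grip": -1}, {"rx": 0, "ry": 0, "rz": 0, "tx": 0, "ty": 0, "tz": 0, "grip": -1}, {"rx": 0, "ry": 0, "rz": 0, "tx": 0, "ty": 0, "tz": 0, "grip": -1}]}}

```text
clock: 3.87
eef_pos: [621.0, 75.8, 115.8]
tool_rot: [[0.992, -0.129, -0.0], [-0.129, -0.992, 0.0], [-0.0, -0.0, -1.0]]
force: [0.3, -0.1, -1.3]
grip_width: 23.2
gripper_force: 30.0
```

>>> {"name": "jog_arm", "arguments": {"steps": [{"rx": 0, "ry": 0, "rz": 0, "tx": 0, "ty": 0, "tz": 0.01, "grip": -1}, {"rx": 0, "ry": 0, "rz": 0, "tx": 0, "ty": 0, "tz": 0.015, "grip": -1}, {"rx": 0, "ry": 0, "rz": 0, "tx": 0, "ty": 0, "tz": 0.025, "grip": -1}, {"rx": 0, "ry": 0, "rz": 0, "tx": 0, "ty": 0, "tz": 0.04, "grip": -1}, {"rx": 0, "ry": 0, "rz": 0, "tx": 0, "ty": 0, "tz": 0.04, "grip": -1}, {"rx": 0, "ry": 0, "rz": 0, "tx": 0, "ty": 0, "tz": 0.04, "grip": -1}, {"rx": 0, "ry": 0, "rz": 0, "tx": 0, "ty": 0, "tz": 0.04, "grip": -1}, {"rx": 0, "ry": 0, "rz": 0, "tx": 0, "ty": 0, "tz": 0.03, "grip": -1}, {"rx": 0, "ry": 0, "rz": 0, "tx": 0, "ty": 0, "tz": 0, "grip": -1}, {"rx": 0, "ry": 0, "rz": 0, "tx": 0, "ty": 0, "tz": 0, "grip": -1}]}}

```text
clock: 4.7
eef_pos: [621.6, 75.8, 237.1]
tool_rot: [[0.992, -0.129, 0.002], [-0.129, -0.992, 0.0], [0.002, -0.001, -1.0]]
force: [0.4, -0.3, -1.5]
grip_width: 23.6
gripper_force: 30.0
```

>>> {"name": "jog_arm", "arguments": {"steps": [{"rx": 0, "ry": 0, "rz": 0, "tx": -0.007, "ty": 0.021, "tz": 0, "grip": -1}, {"rx": 0, "ry": 0, "rz": 0, "tx": -0.018, "ty": 0.045, "tz": 0, "grip": -1}, {"rx": 0, "ry": 0, "rz": 0, "tx": -0.018, "ty": 0.045, "tz": 0, "grip": -1}, {"rx": 0, "ry": 0, "rz": 0, "tx": -0.018, "ty": 0.045, "tz": 0, "grip": -1}, {"rx": 0, "ry": 0, "rz": 0, "tx": -0.018, "ty": 0.045, "tz": 0, "grip": -1}, {"rx": 0, "ry": 0, "rz": 0, "tx": -0.018, "ty": 0.045, "tz": 0, "grip": -1}, {"rx": 0, "ry": 0, "rz": 0, "tx": -0.018, "ty": 0.045, "tz": 0, "grip": -1}, {"rx": 0, "ry": 0, "rz": 0, "tx": -0.018, "ty": 0.045, "tz": 0, "grip": -1}, {"rx": 0, "ry": 0, "rz": 0, "tx": -0.018, "ty": 0.045, "tz": 0, "grip": -1}, {"rx": 0, "ry": 0, "rz": 0, "tx": -0.018, "ty": 0.045, "tz": 0, "grip": -1}, {"rx": 0, "ry": 0, "rz": 0, "tx": -0.018, "ty": 0.045, "tz": 0, "grip": -1}, {"rx": 0, "ry": 0, "rz": 0, "tx": -0.018, "ty": 0.045, "tz": 0, "grip": -1}, {"rx": 0, "ry": 0, "rz": 0, "tx": -0.004, "ty": 0.036, "tz": 0, "grip": -1}, {"rx": 0, "ry": 0, "rz": 0, "tx": 0, "ty": 0, "tz": 0, "grip": -1}, {"rx": 0, "ry": 0, "rz": 0, "tx": 0, "ty": 0, "tz": 0, "grip": -1}, {"rx": 0, "ry": 0, "rz": 0, "tx": 0, "ty": 0, "tz": 0, "grip": -1}, {"rx": 0, "ry": 0, "rz": 0, "tx": 0, "ty": 0, "tz": 0, "grip": -1}]}}

```text
clock: 6.12
eef_pos: [516.9, 349.9, 235.4]
tool_rot: [[0.991, -0.131, -0.001], [-0.131, -0.991, -0.002], [-0.0, 0.002, -1.0]]
force: [0.5, -0.0, -1.5]
grip_width: 23.7
gripper_force: 30.0
```

```bash
python3 - <<'E'
from h import *
I,D=bot.snapshot('scene'); J,E=bot.snapshot('top'); o=bot.get_obs(); print(o['eef_pos'])
np.savez('s2.npz',I=I,D=D,J=J,E=E)
cv2.imwrite('pics/p2.png',np.hstack([cv2.resize(I[150:370,300:440][:,:,::-1],(382,600)),cv2.resize(J[110:255,95:195][:,:,::-1],(400,600))]))
# stopper
for n,K,Dz in(('scene',I,D),('top',J,E)):
    c=cloud(n,Dz.astype(float)); m=(Dz>0)&(abs(c[...,0]-615)<45)&(abs(c[...,1]-75)<45)&(c[...,2]>48)&(c[...,2]<90)
    p=c[m]; print(n,m.sum(),p.min(0) if len(p) else '',p.max(0) if len(p) else '', p.mean(0) if len(p) else '')
    hsv=cv2.cvtColor(K,cv2.COLOR_RGB2HSV)
    ms=(Dz>0)&(abs(c[...,0]-615)<60)&(abs(c[...,1]-75)<60)&(abs(c[...,2]-35)<5)
    p=c[ms]; print(' stand',p.min(0),p.max(0))
    m=(Dz>0)&(abs(c[...,0]-517)<40)&(abs(c[...,1]-351)<40)&(abs(c[...,2]-118)<7);p=c[m]; print(' disc',p.min(0),p.max(0)) if len(p) else 0
E
```

```text
[517.12372715 350.20787623 235.82573917]
scene 172 [610.80123457  62.48540066  48.04286069] [635.46897758  88.13627508  83.15351567] [625.24366879  80.2022088   68.52211203]
 stand [574.4836615   26.42822883  30.09158562] [666.20349556 120.16604093  39.79711098]
 disc [500.63402459 335.24512297 111.91612014] [536.05247451 371.02146384 121.03524727]
top 94 [611.35023239  61.38995558  49.06778173] [636.31688889  86.561085    89.6249902 ] [622.07721897  73.01227879  77.13446954]
 stand [576.82254679  28.45666711  30.02913683] [668.29183151 120.13261781  39.96918177]
```

View pics/p2.png

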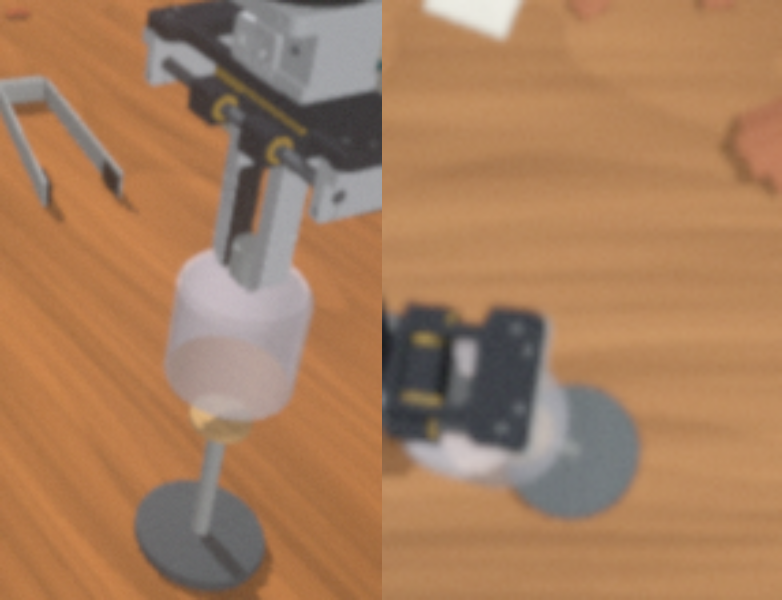

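The scene view shows the cover hanging upright, rim at (235,395), above the disc at (222,420). Checking the cover axis against the post with circle fits.

```bash
python3 - <<'E'
from h import *
from scipy.optimize import least_squares
S=np.load('s2.npz'); c=cloud('scene',S['D'].astype(float)); t=cloud('top',S['E'].astype(float))
def fit(p,r,g): 
    s=least_squares(lambda q:np.hypot(p[:,0]-q[0],p[:,1]-q[1])-r,g,loss='soft_l1'); return s.x.round(1),len(p),abs(s.fun).mean().round(2)
for tag,k in(('sc',c),('top',t)):
    m=(abs(k[...,0]-517)<55)&(abs(k[...,1]-351)<55)
    print(tag,'cover wall',fit(k[m&(k[...,2]>165)&(k[...,2]<215)],40,(517,351)))
    f=k[m&(abs(k[...,2]-9)<5)]; print(' foot ext',f.min(0),f.max(0))
c0=cloud('scene',np.load('scene0.npz')['D'].astype(float)); t0=cloud('top',np.load('top0.npz')['D'].astype(float))
for tag,k in(('sc',c0),('top',t0)):
    m=(abs(k[...,0]-517)<30)&(abs(k[...,1]-351)<30)&(abs(k[...,2]-120)<2.5 if tag=='sc' else abs(k[...,2]-121)<5); f=k[m]
    print(tag,'disc',cv2.minEnclosingCircle(f[:,:2].astype(np.float32)),f.mean(0))
    m=(abs(k[...,0]-620)<50)&(abs(k[...,1]-75)<50); print(' cover0',fit(k[m&(k[...,2]>45)&(k[...,2]<100)],40,(620,75)))
    m=(abs(k[...,0]-620)<20)&(abs(k[...,1]-75)<20)&(k[...,2]>118)&(k[...,2]<137); print(' knob0',fit(k[m],12,(620,75)))
E
```

```text
sc cover wall (array([515.4, 350.4]), 1136, np.float64(0.55))
 foot ext [470.29338185 306.84058752   4.00279859] [559.67530549 395.37539494  13.78410238]
top cover wall (array([518.4, 351.7]), 184, np.float64(0.45))
 foot ext [463.67818387 297.45147033   4.01834028] [571.49224189 405.71766652  13.9820879 ]
sc disc ((515.4168090820312, 351.08203125), 20.333755493164062) [515.50917273 351.48613714 119.01319922]
 cover0 (array([619.1,  73.2]), 665, np.float64(0.72))
 knob0 (array([618.9,  73.1]), 97, np.float64(1.49))
top disc ((517.33984375, 351.500244140625), 20.441694259643555) [517.33717516 350.76927173 121.09448754]
 cover0 (array([622.5,  74.6]), 111, np.float64(0.34))
 knob0 (array([622.7,  75. ]), 29, np.float64(2.28))
```

>>> {"name": "jog_arm", "arguments": {"steps": [{"rx": 0, "ry": 0, "rz": 0, "tx": -0.001, "ty": 0.001, "tz": -0.02, "grip": -1}, {"rx": 0, "ry": 0, "rz": 0, "tx": 0, "ty": 0, "tz": -0.03, "grip": -1}, {"rx": 0, "ry": 0, "rz": 0, "tx": 0, "ty": 0, "tz": -0.03, "grip": -1}, {"rx": 0, "ry": 0, "rz": 0, "tx": 0, "ty": 0, "tz": -0.03, "grip": -1}, {"rx": 0, "ry": 0, "rz": 0, "tx": 0, "ty": 0, "tz": -0.03, "grip": -1}, {"rx": 0, "ry": 0, "rz": 0, "tx": 0, "ty": 0, "tz": -0.03, "grip": -1}, {"rx": 0, "ry": 0, "rz": 0, "tx": 0, "ty": 0, "tz": -0.02, "grip": -1}, {"rx": 0, "ry": 0, "rz": 0, "tx": 0, "ty": 0, "tz": -0.012, "grip": -1}, {"rx": 0, "ry": 0, "rz": 0, "tx": 0, "ty": 0, "tz": 0, "grip": -1}, {"rx": 0, "ry": 0, "rz": 0, "tx": 0, "ty": 0, "tz": 0, "grip": -1}, {"rx": 0, "ry": 0, "rz": 0, "tx": 0, "ty": 0, "tz": 0, "grip": -1}]}}

```text
clock: 7.13
eef_pos: [516.8, 352.5, 135.8]
tool_rot: [[0.992, -0.129, 0.001], [-0.129, -0.992, 0.001], [0.001, -0.001, -1.0]]
force: [0.2, -0.1, -0.5]
grip_width: 23.7
gripper_force: 30.0
```

>>> {"name": "jog_arm", "arguments": {"steps": [{"rx": 0, "ry": 0, "rz": 0, "tx": 0, "ty": 0, "tz": -0.003, "grip": -1}, {"rx": 0, "ry": 0, "rz": 0, "tx": 0, "ty": 0, "tz": 0, "grip": -1}, {"rx": 0, "ry": 0, "rz": 0, "tx": 0, "ty": 0, "tz": -0.002, "grip": -1}, {"rx": 0, "ry": 0, "rz": 0, "tx": 0, "ty": 0, "tz": 0, "grip": -1}, {"rx": 0, "ry": 0, "rz": 0, "tx": 0, "ty": 0, "tz": 0, "grip": -1}, {"rx": 0, "ry": 0, "rz": 0, "tx": 0, "ty": 0, "tz": 0, "grip": -1}]}}

```text
clock: 7.63
eef_pos: [516.2, 352.3, 132.5]
tool_rot: [[0.992, -0.129, 0.0], [-0.129, -0.992, 0.0], [0.0, -0.0, -1.0]]
force: [0.3, 0.9, -1.2]
grip_width: 23.3
gripper_force: 30.0
```

>>> {"name": "jog_arm", "arguments": {"steps": [{"rx": 0, "ry": 0, "rz": 0, "tx": 0, "ty": 0, "tz": -0.003, "grip": -1}, {"rx": 0, "ry": 0, "rz": 0, "tx": 0, "ty": 0, "tz": 0, "grip": -1}, {"rx": 0, "ry": 0, "rz": 0, "tx": 0, "ty": 0, "tz": 0, "grip": -1}, {"rx": 0, "ry": 0, "rz": 0, "tx": 0, "ty": 0, "tz": 0, "grip": -1}]}}

```text
clock: 7.97
eef_pos: [516.1, 352.2, 130.9]
tool_rot: [[0.992, -0.129, -0.0], [-0.129, -0.992, -0.0], [-0.0, 0.0, -1.0]]
force: [0.2, 0.4, -0.6]
grip_width: 23.5
gripper_force: 30.0
```

>>> {"name": "jog_arm", "arguments": {"steps": [{"rx": 0, "ry": 0, "rz": 0, "tx": 0, "ty": 0, "tz": -0.002, "grip": -1}, {"rx": 0, "ry": 0, "rz": 0, "tx": 0, "ty": 0, "tz": 0, "grip": -1}, {"rx": 0, "ry": 0, "rz": 0, "tx": 0, "ty": 0, "tz": 0, "grip": -1}, {"rx": 0, "ry": 0, "rz": 0, "tx": 0, "ty": 0, "tz": 0, "grip": -1}]}}

```text
clock: 8.3
eef_pos: [516.1, 352.2, 130.0]
tool_rot: [[0.992, -0.129, 0.0], [-0.129, -0.992, -0.0], [0.0, 0.0, -1.0]]
force: [0.2, -0.3, -1.7]
grip_width: 23.6
gripper_force: 30.0
```

>>> {"name": "jog_arm", "arguments": {"steps": [{"rx": 0, "ry": 0, "rz": 0, "tx": 0, "ty": 0, "tz": -0.002, "grip": -1}, {"rx": 0, "ry": 0, "rz": 0, "tx": 0, "ty": 0, "tz": 0, "grip": -1}, {"rx": 0, "ry": 0, "rz": 0, "tx": 0, "ty": 0, "tz": 0, "grip": -1}, {"rx": 0, "ry": 0, "rz": 0, "tx": 0, "ty": 0, "tz": 0, "grip": -1}]}}

```text
clock: 8.63
eef_pos: [516.3, 352.3, 129.3]
tool_rot: [[0.992, -0.129, 0.0], [-0.129, -0.992, 0.0], [0.0, -0.0, -1.0]]
force: [-0.2, -0.4, 3.4]
grip_width: 23.5
gripper_force: 30.0
```

```bash
cat > cv.py <<'E'
from h import *
from scipy.optimize import least_squares
def fit(p,r,g): 
    s=least_squares(lambda q:np.hypot(p[:,0]-q[0],p[:,1]-q[1])-r,g,loss='soft_l1'); return s.x.round(1),len(p),abs(s.fun).mean().round(2)
for n in('scene','top'):
    I,D=bot.snapshot(n); k=cloud(n,D.astype(float)); m=(abs(k[...,0]-517)<55)&(abs(k[...,1]-351)<55)
    w=k[m&(k[...,2]>60)&(k[...,2]<112)]; print(n,fit(w,40,(517,351)))
    for a,b in((60,80),(92,112)): print('  ',a,b,fit(w[(w[:,2]>a)&(w[:,2]<b)],40,(517,351)))
E
python3 cv.py
```

```text
scene (array([514.6, 352.9]), 930, np.float64(0.53))
   60 80 (array([514.5, 352.8]), 343, np.float64(0.54))
   92 112 (array([514.7, 352.9]), 375, np.float64(0.5))
top (array([517.8, 354.3]), 103, np.float64(0.48))
   60 80 (array([517.8, 354.4]), 57, np.float64(0.54))
   92 112 (array([518. , 353.8]), 21, np.float64(0.31))
```

>>> {"name": "jog_arm", "arguments": {"steps": [{"rx": 0, "ry": 0, "rz": 0, "tx": 0, "ty": 0, "tz": 0.006, "grip": -1}, {"rx": 0, "ry": 0, "rz": 0, "tx": 0, "ty": -0.004, "tz": 0, "grip": -1}, {"rx": 0, "ry": 0, "rz": 0, "tx": 0, "ty": 0, "tz": 0, "grip": -1}, {"rx": 0, "ry": 0, "rz": 0, "tx": 0, "ty": 0, "tz": -0.004, "grip": -1}, {"rx": 0, "ry": 0, "rz": 0, "tx": 0, "ty": 0, "tz": 0, "grip": -1}, {"rx": 0, "ry": 0, "rz": 0, "tx": 0, "ty": 0, "tz": -0.0025, "grip": -1}, {"rx": 0, "ry": 0, "rz": 0, "tx": 0, "ty": 0, "tz": 0, "grip": -1}, {"rx": 0, "ry": 0, "rz": 0, "tx": 0, "ty": 0, "tz": 0, "grip": -1}, {"rx": 0, "ry": 0, "rz": 0, "tx": 0, "ty": 0, "tz": 0, "grip": -1}, {"rx": 0, "ry": 0, "rz": 0, "tx": 0, "ty": 0, "tz": 0, "grip": -1}]}}

```text
clock: 9.57
eef_pos: [516.1, 350.1, 129.4]
tool_rot: [[0.992, -0.129, 0.0], [-0.129, -0.992, -0.0], [0.0, 0.0, -1.0]]
force: [-1.9, -1.5, 5.4]
grip_width: 23.4
gripper_force: 30.0
```

```bash
python3 cv.py
```

```text
scene (array([514.4, 350.6]), 926, np.float64(0.55))
   60 80 (array([514.3, 350.5]), 343, np.float64(0.55))
   92 112 (array([514.4, 350.7]), 369, np.float64(0.55))
top (array([517.5, 352. ]), 102, np.float64(0.46))
   60 80 (array([517.4, 352.1]), 60, np.float64(0.45))
   92 112 (array([517.8, 351.5]), 22, np.float64(0.31))
```

>>> {"name": "jog_arm", "arguments": {"steps": [{"rx": 0, "ry": 0, "rz": 0, "tx": 0, "ty": 0, "tz": 0, "grip": -0.45}, {"rx": 0, "ry": 0, "rz": 0, "tx": 0, "ty": 0, "tz": 0, "grip": -0.3}, {"rx": 0, "ry": 0, "rz": 0, "tx": 0, "ty": 0, "tz": 0, "grip": 0}, {"rx": 0, "ry": 0, "rz": 0, "tx": 0, "ty": 0, "tz": 0, "grip": 0}, {"rx": 0, "ry": 0, "rz": 0, "tx": 0, "ty": 0, "tz": 0, "grip": 0}, {"rx": 0, "ry": 0, "rz": 0, "tx": 0, "ty": 0, "tz": 0.02, "grip": 0}, {"rx": 0, "ry": 0, "rz": 0, "tx": 0, "ty": 0, "tz": 0.04, "grip": 0}, {"rx": 0, "ry": 0, "rz": 0, "tx": 0, "ty": 0, "tz": 0.04, "grip": 0}, {"rx": 0, "ry": 0, "rz": 0, "tx": 0, "ty": 0, "tz": 0.04, "grip": 0}, {"rx": 0, "ry": 0, "rz": 0, "tx": 0, "ty": 0, "tz": 0, "grip": 0}, {"rx": 0, "ry": 0, "rz": 0, "tx": 0, "ty": 0, "tz": 0, "grip": 0}]}}

```text
clock: 10.58
eef_pos: [516.9, 350.8, 200.3]
tool_rot: [[0.992, -0.129, 0.003], [-0.129, -0.992, 0.002], [0.002, -0.002, -1.0]]
force: [-0.5, -0.1, 1.2]
grip_width: 47.0
gripper_force: 0.0
```

```bash
python3 cv.py
```

```text
scene (array([514.4, 350.9]), 930, np.float64(0.55))
   60 80 (array([514.4, 350.9]), 340, np.float64(0.55))
   92 112 (array([514.5, 350.8]), 371, np.float64(0.57))
top (array([517.4, 352.3]), 182, np.float64(0.48))
   60 80 (array([517.4, 352.3]), 71, np.float64(0.46))
   92 112 (array([517.5, 352.3]), 73, np.float64(0.52))
```

Both views agree that the cover is centred to within about 1 mm and upright. Refining the tongs' axis next.

```bash
python3 - <<'E'
from h import *
Z=np.load('top0.npz'); hsv=cv2.cvtColor(Z['I'],cv2.COLOR_RGB2HSV)
u0,u1,v0,v1=[int(x/1.4) for x in(425,490,222,335)]
s=hsv[v0:v1,u0:u1].astype(int); m=((s[...,1]<90)&(s[...,2]>90))|(s[...,2]<70)
nl,l,st,_=cv2.connectedComponentsWithStats(m.astype(np.uint8),connectivity=8); print(st)
vv,uu=np.nonzero(m); q=np.array([ray('top',u+u0,v+v0,20)[:2] for u,v in zip(uu,vv)])
c=np.array([563.,-145.3]); th=np.radians(-7.5)
for it in range(4):
    d=np.array([np.cos(th),np.sin(th)]); n=np.array([-d[1],d[0]]); a=(q-c)@d; b=(q-c)@n
    L=(b>0)&(abs(a)<75)&(abs(b)<40); R=(b<0)&(abs(a)<75)&(abs(b)<40)
    pl=np.polyfit(a[L],b[L],1); pr=np.polyfit(a[R],b[R],1)
    c=c+n*(pl[1]+pr[1])/2+d*(np.percentile(a,1)+np.percentile(a,99))/2*0.9; th+=(pl[0]+pr[0])/2
    print(c,np.degrees(th),pl,pr,np.percentile(a,[.5,99.5]))
E
```

```text
[[   0    0   47   81 3323]
 [   8    8   30   67  484]]
[ 562.30975211 -144.33855028] -8.716213838179284 [ 0.04266003 26.70219299] [ -0.08511391 -24.97593509] [-89.48531223  88.18377703]
[ 562.44178698 -144.18166699] -8.895943488391808 [ 0.06499968 25.82586496] [ -0.07127343 -25.47570478] [-88.69477869  88.97187457]
[ 562.42401649 -144.14892889] -8.974912334277507 [ 0.065385   25.71203596] [ -0.06814154 -25.65284347] [-88.80000125  88.88019652]
[ 562.41327759 -144.14483771] -8.975066848541145 [ 0.06676049 25.68326871] [ -0.06676588 -25.6785371 ] [-88.77964149  88.90921464]
```

>>> {"name": "jog_arm", "arguments": {"steps": [{"rx": 0, "ry": 0, "rz": 0, "tx": 0.006, "ty": -0.062, "tz": 0, "grip": 1}, {"rx": 0, "ry": 0, "rz": 0, "tx": 0.006, "ty": -0.062, "tz": 0, "grip": 1}, {"rx": 0, "ry": 0, "rz": 0, "tx": 0.006, "ty": -0.062, "tz": 0, "grip": 1}, {"rx": 0, "ry": 0, "rz": 0, "tx": 0.006, "ty": -0.062, "tz": 0, "grip": 1}, {"rx": 0, "ry": 0, "rz": 0, "tx": 0.006, "ty": -0.062, "tz": 0, "grip": 1}, {"rx": 0, "ry": 0, "rz": 0, "tx": 0.006, "ty": -0.062, "tz": 0, "grip": 1}, {"rx": 0, "ry": 0, "rz": 0, "tx": 0.006, "ty": -0.062, "tz": 0, "grip": 1}, {"rx": 0, "ry": 0, "rz": 0, "tx": 0.006, "ty": -0.062, "tz": 0, "grip": 1}, {"rx": 0, "ry": 0, "rz": 0, "tx": 0.006, "ty": -0.062, "tz": 0, "grip": 1}, {"rx": 0, "ry": 0, "rz": 0, "tx": 0.006, "ty": -0.062, "tz": 0, "grip": 1}, {"rx": 0, "ry": 0, "rz": 0, "tx": 0.006, "ty": -0.062, "tz": 0, "grip": 1}, {"rx": 0, "ry": 0, "rz": 0, "tx": 0.006, "ty": -0.062, "tz": 0, "grip": 1}, {"rx": 0, "ry": 0, "rz": 0, "tx": 0.006, "ty": -0.062, "tz": 0, "grip": 1}, {"rx": 0, "ry": 0, "rz": 0, "tx": 0.006, "ty": -0.062, "tz": 0, "grip": 1}, {"rx": 0, "ry": 0, "rz": 0, "tx": 0.006, "ty": -0.062, "tz": 0, "grip": 1}, {"rx": 0, "ry": 0, "rz": 0, "tx": 0.006, "ty": -0.062, "tz": 0, "grip": 1}, {"rx": 0, "ry": 0, "rz": 0, "tx": 0, "ty": 0, "tz": 0, "grip": 1}, {"rx": 0, "ry": 0, "rz": 0, "tx": 0, "ty": 0, "tz": 0, "grip": 1}, {"rx": 0, "ry": 0, "rz": 0, "tx": 0, "ty": 0, "tz": 0, "grip": 1}, {"rx": 0, "ry": 0, "rz": 0, "tx": 0, "ty": 0, "tz": 0, "grip": 1}]}}

```text
clock: 12.35
eef_pos: [563.9, -143.7, 198.1]
tool_rot: [[0.992, -0.126, -0.001], [-0.126, -0.992, 0.001], [-0.001, -0.001, -1.0]]
force: [0.5, 0.1, 0.0]
grip_width: 94.3
gripper_force: 0.0
```

>>> {"name": "jog_arm", "arguments": {"steps": [{"rx": 0, "ry": 0, "rz": -0.008, "tx": -0.003, "ty": 0, "tz": -0.06, "grip": 1}, {"rx": 0, "ry": 0, "rz": 0, "tx": 0, "ty": 0, "tz": -0.07, "grip": 1}, {"rx": 0, "ry": 0, "rz": 0, "tx": 0, "ty": 0, "tz": -0.07, "grip": 1}, {"rx": 0, "ry": 0, "rz": 0, "tx": 0, "ty": 0, "tz": -0.07, "grip": 1}, {"rx": 0, "ry": 0, "rz": 0, "tx": 0, "ty": 0, "tz": -0.05, "grip": 1}, {"rx": 0, "ry": 0, "rz": 0, "tx": 0, "ty": 0, "tz": -0.03, "grip": 1}, {"rx": 0, "ry": 0, "rz": 0, "tx": 0, "ty": 0, "tz": -0.02, "grip": 1}, {"rx": 0, "ry": 0, "rz": 0, "tx": 0, "ty": 0, "tz": 0, "grip": 1}, {"rx": 0, "ry": 0, "rz": 0, "tx": 0, "ty": 0, "tz": 0, "grip": 1}, {"rx": 0, "ry": 0, "rz": 0, "tx": 0, "ty": 0, "tz": 0, "grip": 1}, {"rx": 0, "ry": 0, "rz": 0, "tx": 0, "ty": 0, "tz": 0, "grip": 1}]}}

```text
clock: 13.27
eef_pos: [563.8, -145.8, 15.1]
tool_rot: [[0.988, -0.153, 0.003], [-0.153, -0.988, -0.001], [0.003, 0.0, -1.0]]
force: [0.8, -0.2, -0.1]
grip_width: 93.7
gripper_force: 0.0
```

>>> {"name": "jog_arm", "arguments": {"steps": [{"rx": 0, "ry": 0, "rz": 0, "tx": -0.002, "ty": 0.002, "tz": -0.019, "grip": 1}, {"rx": 0, "ry": 0, "rz": 0, "tx": 0, "ty": 0, "tz": 0, "grip": 1}, {"rx": 0, "ry": 0, "rz": 0, "tx": 0, "ty": 0, "tz": 0, "grip": 0.3}, {"rx": 0, "ry": 0, "rz": 0, "tx": 0, "ty": 0, "tz": 0, "grip": 0.25}, {"rx": 0, "ry": 0, "rz": 0, "tx": 0, "ty": 0, "tz": 0, "grip": 0.2}, {"rx": 0, "ry": 0, "rz": 0, "tx": 0, "ty": 0, "tz": 0, "grip": 0.15}, {"rx": 0, "ry": 0, "rz": 0, "tx": 0, "ty": 0, "tz": 0, "grip": 0.1}, {"rx": 0, "ry": 0, "rz": 0, "tx": 0, "ty": 0, "tz": 0, "grip": 0.06}, {"rx": 0, "ry": 0, "rz": 0, "tx": 0, "ty": 0, "tz": 0, "grip": 0.06}, {"rx": 0, "ry": 0, "rz": 0, "tx": 0, "ty": 0, "tz": 0, "grip": 0.06}, {"rx": 0, "ry": 0, "rz": 0, "tx": 0, "ty": 0, "tz": 0, "grip": 0.06}]}}

```text
clock: 14.18
eef_pos: [561.7, -144.8, 4.3]
tool_rot: [[0.988, -0.154, 0.0], [-0.154, -0.988, -0.0], [0.0, 0.0, -1.0]]
force: [-0.1, -0.2, 1.3]
grip_width: 49.7
gripper_force: 6.3
```

>>> {"name": "jog_arm", "arguments": {"steps": [{"rx": 0, "ry": 0, "rz": 0, "tx": 0, "ty": 0, "tz": 0.01, "grip": 0.06}, {"rx": 0, "ry": 0, "rz": 0, "tx": 0, "ty": 0, "tz": 0.02, "grip": 0.06}, {"rx": 0, "ry": 0, "rz": 0, "tx": 0, "ty": 0, "tz": 0.03, "grip": 0.06}, {"rx": 0, "ry": 0, "rz": 0, "tx": 0, "ty": 0, "tz": 0.04, "grip": 0.06}, {"rx": 0, "ry": 0, "rz": 0, "tx": 0, "ty": 0, "tz": 0.05, "grip": 0.06}, {"rx": 0, "ry": 0, "rz": 0, "tx": 0, "ty": 0, "tz": 0.05, "grip": 0.06}, {"rx": 0, "ry": 0, "rz": 0, "tx": 0, "ty": 0, "tz": 0, "grip": 0.06}, {"rx": 0, "ry": 0, "rz": 0, "tx": 0, "ty": 0, "tz": 0, "grip": 0.06}, {"rx": 0, "ry": 0, "rz": 0, "tx": 0, "ty": 0, "tz": 0, "grip": 0.06}]}}

```text
clock: 14.93
eef_pos: [561.1, -144.5, 104.1]
tool_rot: [[0.988, -0.153, -0.001], [-0.153, -0.988, 0.0], [-0.001, -0.0, -1.0]]
force: [-0.9, -1.0, -0.9]
grip_width: 49.9
gripper_force: 5.8
```

```bash
python3 - <<'E'
from h import *
I,D=bot.snapshot('scene'); np.savez('s3.npz',I=I,D=D); print(bot.get_obs()['eef_pos'])
cv2.imwrite('pics/p3.png',cv2.resize(I[100:300,170:400][:,:,::-1],None,fx=3,fy=3))
E
```

```text
[ 560.71733452 -144.45087361  103.50403575]
```

View pics/p3.png

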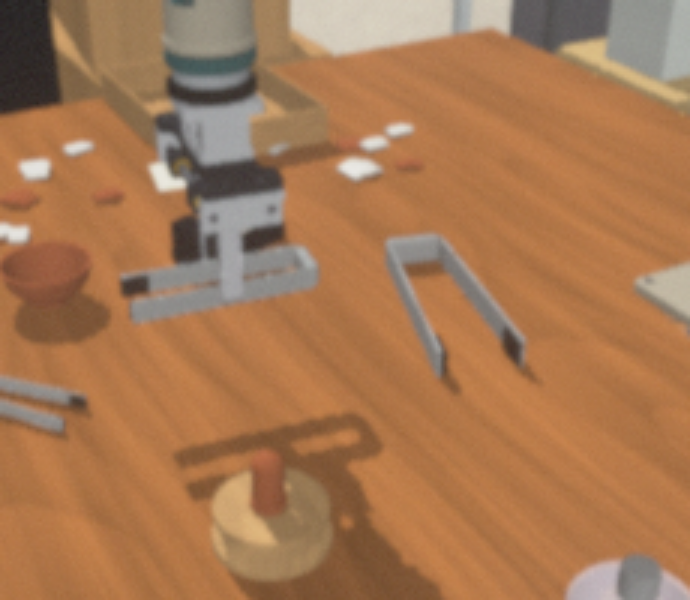

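The tongs are held level, near blade from (132,312) to (315,280). The stopper stands on its stand at (267,485). Moving to a pose behind the stopper and in line with it.

>>> {"name": "jog_arm", "arguments": {"steps": [{"rx": 0, "ry": 0, "rz": 0, "tx": -0.01, "ty": 0.02, "tz": 0, "grip": 0.06}, {"rx": 0, "ry": 0, "rz": 0, "tx": -0.0135, "ty": 0.042, "tz": 0, "grip": 0.06}, {"rx": 0, "ry": 0, "rz": 0, "tx": -0.0135, "ty": 0.042, "tz": 0, "grip": 0.06}, {"rx": 0, "ry": 0, "rz": 0, "tx": -0.0135, "ty": 0.042, "tz": 0, "grip": 0.06}, {"rx": 0, "ry": 0, "rz": 0, "tx": -0.0135, "ty": 0.042, "tz": 0, "grip": 0.06}, {"rx": 0, "ry": 0, "rz": 0, "tx": -0.0135, "ty": 0.042, "tz": 0, "grip": 0.06}, {"rx": 0, "ry": 0, "rz": 0, "tx": -0.0135, "ty": 0.042, "tz": 0, "grip": 0.06}, {"rx": 0, "ry": 0, "rz": 0, "tx": -0.0135, "ty": 0.042, "tz": 0, "grip": 0.06}, {"rx": 0, "ry": 0, "rz": 0, "tx": -0.0135, "ty": 0.042, "tz": 0, "grip": 0.06}, {"rx": 0, "ry": 0, "rz": 0, "tx": -0.0135, "ty": 0.042, "tz": 0, "grip": 0.06}, {"rx": 0, "ry": 0, "rz": 0, "tx": -0.0135, "ty": 0.042, "tz": 0, "grip": 0.06}, {"rx": 0, "ry": 0, "rz": 0, "tx": -0.0135, "ty": 0.042, "tz": 0, "grip": 0.06}, {"rx": 0, "ry": 0, "rz": 0, "tx": 0, "ty": 0.022, "tz": 0, "grip": 0.06}, {"rx": 0, "ry": 0, "rz": 0, "tx": 0, "ty": 0, "tz": 0, "grip": 0.06}, {"rx": 0, "ry": 0, "rz": 0, "tx": 0, "ty": 0, "tz": 0, "grip": 0.06}, {"rx": 0, "ry": 0, "rz": 0, "tx": 0, "ty": 0, "tz": 0, "grip": 0.06}, {"rx": 0, "ry": 0, "rz": 0, "tx": 0, "ty": 0, "tz": 0, "grip": 0.06}, {"rx": 0, "ry": 0, "rz": 0, "tx": 0, "ty": 0, "tz": 0, "grip": 0.06}]}}

```text
clock: 16.48
eef_pos: [482.7, 105.8, 104.2]
tool_rot: [[0.988, -0.156, 0.0], [-0.156, -0.988, -0.001], [0.0, 0.001, -1.0]]
force: [0.5, 0.8, -0.9]
grip_width: 49.9
gripper_force: 5.8
```

```bash
cat > tg.py <<'E'
from h import *
import sys
o=bot.get_obs(); P=o['eef_pos']; x=o['tool_rot'][:,0]; th=np.arctan2(x[1],x[0]); print(P.round(1),np.degrees(th).round(2))
d=np.array([np.cos(th),np.sin(th)]); n=np.array([-d[1],d[0]])
for name in('scene','top'):
    I,D=bot.snapshot(name); k=cloud(name,D.astype(float)); a=(k[...,:2]-P[:2])@d; b=(k[...,:2]-P[:2])@n; z=k[...,2]
    m=(D>0)&(abs(b)<38)&(a>12)&(a<100)&(abs(z-P[2]-7)<30)
    hs=cv2.cvtColor(I,cv2.COLOR_RGB2HSV); m&=~((hs[...,0]<12)&(hs[...,1]>110))|(z>P[2]+100)
    for s,tag in((1,'L'),(-1,'R')):
        for lo,hi in((15,35),(35,55),(55,70),(70,88),(88,100)):
            q=m&(a>lo)&(a<hi)&(b*s>8)
            if q.sum()>4: print(name,tag,lo,hi,q.sum(),'b',np.percentile(b[q],[5,50,95]).round(1),'z',np.percentile(z[q],[4,96]).round(1),'amax',a[q].max().round(1))
    sx=(D>0)&(abs(k[...,0]-623)<30)&(abs(k[...,1]-75)<30)&(z>50)&(z<85)&(hs[...,0]<12)&(hs[...,1]>110); q=k[sx]
    if len(q): print(name,'stopper',q.min(0).round(1),q.max(0).round(1),'rel b',np.percentile(b[sx],[3,97]).round(1),'rel a',np.percentile(a[sx],[3,97]).round(1))
E
python3 tg.py
```

```text
[482.7 105.8 104.2] -8.96
scene L 15 35 67 b [25.2 26.9 28.4] z [100.8 121.2] amax 34.7
scene L 35 55 70 b [25.9 28.  29.8] z [ 99.9 121.1] amax 54.6
scene L 55 70 52 b [26.2 28.8 30.4] z [100.1 120.7] amax 68.8
scene L 70 88 70 b [25.3 29.1 31.1] z [ 99.8 120.5] amax 87.7
scene L 88 100 8 b [25.5 26.6 29.9] z [103.4 120.3] amax 89.5
scene R 15 35 63 b [-22.4 -20.5 -18.5] z [100.5 121. ] amax 34.1
scene R 35 55 66 b [-22.3 -19.9 -18.1] z [100.5 121.6] amax 54.2
scene R 55 70 44 b [-21.7 -19.2 -15.1] z [101.3 121.1] amax 69.8
scene R 70 88 64 b [-21.  -15.8 -13.9] z [102.4 120.9] amax 87.9
scene R 88 100 8 b [-20.  -17.6 -13.2] z [104.7 120.2] amax 89.7
scene stopper [610.7  62.6  50.4] [634.6  87.   83.2] rel b [-16.8   3.2] rel a [135.2 154.2]
top R 35 55 5 b [-21.7 -21.  -20.5] z [103.3 122. ] amax 54.8
top R 55 70 14 b [-21.5 -19.9 -15.7] z [114.5 124.5] amax 68.5
top R 70 88 26 b [-21.1 -18.6 -14.7] z [103.4 125.1] amax 86.9
top R 88 100 5 b [-19.3 -17.  -14.2] z [115.8 123.7] amax 91.1
top stopper [610.9  61.6  50.6] [632.5  83.6  84.7] rel b [-21.5  -2.8] rel a [132.4 151.4]
```

```bash
cat > rel.py <<'E'
from h import *
from scipy.optimize import least_squares
o=bot.get_obs(); P=o['eef_pos']; x=o['tool_rot'][:,0]; th=np.arctan2(x[1],x[0])
d=np.array([np.cos(th),np.sin(th)]); n=np.array([-d[1],d[0]])
for name in('scene','top'):
    I,D=bot.snapshot(name); k=cloud(name,D.astype(float)); z=k[...,2]; hs=cv2.cvtColor(I,cv2.COLOR_RGB2HSV)
    red=((hs[...,0]<9)|(hs[...,0]>172))&(hs[...,1]>120)
    q=k[(D>0)&(abs(k[...,0]-623)<30)&(abs(k[...,1]-75)<30)&(z>50)&(z<76)]
    s=least_squares(lambda c:np.hypot(q[:,0]-c[0],q[:,1]-c[1])-13,(623,75),loss='soft_l1'); print(name,'stopper',s.x.round(1),len(q),abs(s.fun).mean().round(2), 'ab',((s.x-P[:2])@d).round(1),((s.x-P[:2])@n).round(1))
    if name=='scene':
        a=(k[...,:2]-P[:2])@d; b=(k[...,:2]-P[:2])@n; m=(D>0)&(abs(z-P[2]-7)<9)&(abs(b)<38)
        for sg,lo,hi in((1,15,85),(-1,15,62),(-1,70,85)):
            w=m&(a>lo)&(a<hi)&(b*sg>10); pf=np.polyfit(a[w],b[w],1)
            for _ in range(5): r=abs(np.polyval(pf,a[w])-b[w])<1.5; pf=np.polyfit(a[w][r],b[w][r],1)
            print(sg,lo,hi,'slope deg',np.degrees(pf[0]).round(2),'b@77',np.polyval(pf,77).round(2),'b@5',np.polyval(pf,5).round(2),r.sum())
E
python3 rel.py
```

```text
scene stopper [622.   72.9] 99 0.9 ab 142.8 -11.3
1 15 85 slope deg 2.29 b@77 28.94 b@5 26.07 151
-1 15 62 slope deg 1.53 b@77 -19.3 b@5 -21.22 100
-1 70 85 slope deg 6.12 b@77 -15.34 b@5 -23.03 31
top stopper [625.2  74.3] 23 0.46 ab 145.8 -9.5
```

>>> {"name": "jog_arm", "arguments": {"steps": [{"rx": 0, "ry": 0, "rz": 0, "tx": -0.005, "ty": -0.033, "tz": 0, "grip": 0.06}, {"rx": 0, "ry": 0, "rz": 0, "tx": 0, "ty": 0, "tz": -0.03, "grip": 0.06}, {"rx": 0, "ry": 0, "rz": 0, "tx": 0, "ty": 0, "tz": -0.04, "grip": 0.06}, {"rx": 0, "ry": 0, "rz": 0, "tx": 0, "ty": 0, "tz": -0.034, "grip": 0.06}, {"rx": 0, "ry": 0, "rz": 0, "tx": 0, "ty": 0, "tz": 0, "grip": 0.06}, {"rx": 0, "ry": 0, "rz": 0, "tx": 0, "ty": 0, "tz": 0, "grip": 0.06}, {"rx": 0, "ry": 0, "rz": 0, "tx": 0, "ty": 0, "tz": 0, "grip": 0.06}, {"rx": 0, "ry": 0, "rz": 0, "tx": 0, "ty": 0, "tz": 0, "grip": 0.06}]}}

```text
clock: 17.35
eef_pos: [480.7, 90.9, 53.2]
tool_rot: [[0.988, -0.153, 0.002], [-0.153, -0.988, 0.0], [0.002, -0.001, -1.0]]
force: [0.2, -0.2, -1.0]
grip_width: 49.8
gripper_force: 5.8
```

```bash
python3 rel.py; python3 tg.py | grep -E 'scene|^\['
```

```text
scene stopper [622.   72.6] 97 0.78 ab 142.5 3.7
1 15 85 slope deg 3.28 b@77 29.64 b@5 25.51 139
-1 15 62 slope deg 1.37 b@77 -19.15 b@5 -20.87 81
-1 70 85 slope deg 3.16 b@77 -15.63 b@5 -19.61 29
top stopper [625.3  74.4] 21 0.43 ab 145.5 6.0
[480.6  90.9  53.1] -8.82
scene L 15 35 60 b [25.2 27.2 28.7] z [49.6 69.8] amax 35.0
scene L 35 55 61 b [25.6 27.5 29.8] z [49.3 70. ] amax 53.9
scene L 55 70 51 b [26.2 28.4 31.2] z [49.5 70. ] amax 69.9
scene L 70 88 60 b [25.8 29.2 31.3] z [50.4 70.2] amax 87.8
scene L 88 100 16 b [11.4 24.7 30.3] z [33.1 68.3] amax 99.7
scene R 15 35 58 b [-23.2 -20.5 -18.8] z [50.  69.1] amax 34.7
scene R 35 55 61 b [-22.9 -20.3 -18.8] z [49.3 69.2] amax 54.7
scene R 55 70 39 b [-21.6 -18.  -14.7] z [51.7 70.6] amax 69.9
scene R 70 88 58 b [-19.7 -15.8 -14.3] z [51.7 70.2] amax 87.8
scene R 88 100 7 b [-16.3 -15.4  -9.9] z [33.7 63.8] amax 99.1
scene stopper [611.4  61.8  50.3] [635.1  88.1  84.5] rel b [-1.7 18.3] rel a [135.2 154.4]
```

>>> {"name": "jog_arm", "arguments": {"steps": [{"rx": 0, "ry": 0, "rz": 0, "tx": 0.01, "ty": -0.0016, "tz": 0, "grip": 0.06}, {"rx": 0, "ry": 0, "rz": 0, "tx": 0.016, "ty": -0.0025, "tz": 0, "grip": 0.06}, {"rx": 0, "ry": 0, "rz": 0, "tx": 0.016, "ty": -0.0025, "tz": 0, "grip": 0.06}, {"rx": 0, "ry": 0, "rz": 0, "tx": 0.016, "ty": -0.0025, "tz": 0, "grip": 0.06}, {"rx": 0, "ry": 0, "rz": 0, "tx": 0.01, "ty": -0.0016, "tz": 0, "grip": 0.06}, {"rx": 0, "ry": 0, "rz": 0, "tx": 0.005, "ty": -0.0008, "tz": 0, "grip": 0.06}, {"rx": 0, "ry": 0, "rz": 0, "tx": 0, "ty": 0, "tz": 0, "grip": 0.06}, {"rx": 0, "ry": 0, "rz": 0, "tx": 0, "ty": 0, "tz": 0, "grip": 0.06}, {"rx": 0, "ry": 0, "rz": 0, "tx": 0, "ty": 0, "tz": 0, "grip": 0.06}, {"rx": 0, "ry": 0, "rz": 0, "tx": 0, "ty": 0, "tz": 0, "grip": 0.06}]}}

```text
clock: 18.38
eef_pos: [515.9, 85.1, 52.2]
tool_rot: [[0.988, -0.153, -0.001], [-0.153, -0.988, -0.0], [-0.001, 0.0, -1.0]]
force: [-0.4, -0.1, -0.4]
grip_width: 49.7
gripper_force: 5.8
```

```bash
python3 rel.py; python3 - <<'E'
from h import *
I,D=bot.snapshot('scene'); J,E=bot.snapshot('top')
cv2.imwrite('pics/p4.png',np.hstack([cv2.resize(I[190:300,210:310][:,:,::-1],(480,528)),cv2.resize(J[120:230,200:262][:,:,::-1],(298,528))]))
E
```

```text
scene stopper [609.9  85.8] 183 8.2 ab 92.8 15.1
1 15 85 slope deg 2.84 b@77 29.33 b@5 25.77 138
-1 15 62 slope deg 1.19 b@77 -19.36 b@5 -20.85 82
-1 70 85 slope deg -1.61 b@77 -15.13 b@5 -13.11 30
top stopper [611.   54.7] 24 1.97 ab 98.7 -15.5
```

View pics/p4.png

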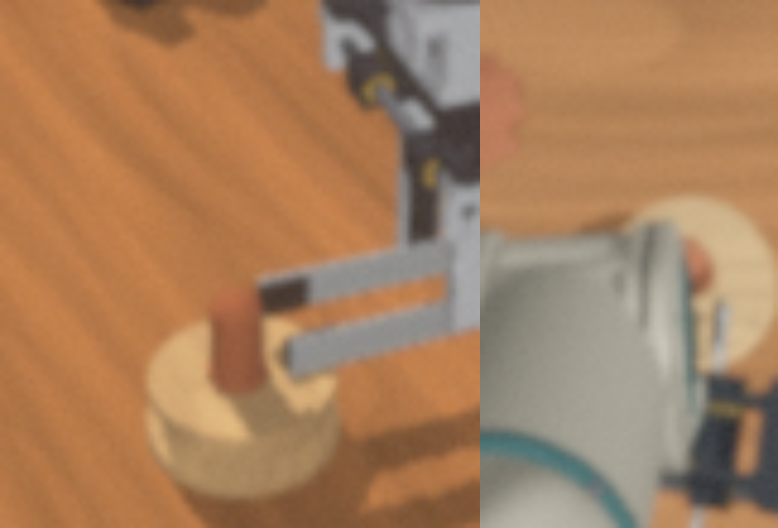

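The jaws are level, at body height and straddling the line of the stopper: in the left crop the near tip is at (290,355), the far tip at (262,292) and the stopper at (238,340). Advancing about 30 mm.

>>> {"name": "jog_arm", "arguments": {"steps": [{"rx": 0, "ry": 0, "rz": 0, "tx": 0.01, "ty": -0.001, "tz": 0, "grip": 0.06}, {"rx": 0, "ry": 0, "rz": 0, "tx": 0.012, "ty": -0.0015, "tz": 0, "grip": 0.06}, {"rx": 0, "ry": 0, "rz": 0, "tx": 0.012, "ty": -0.0015, "tz": 0, "grip": 0.06}, {"rx": 0, "ry": 0, "rz": 0, "tx": 0.012, "ty": -0.002, "tz": 0, "grip": 0.06}, {"rx": 0, "ry": 0, "rz": 0, "tx": 0.009, "ty": -0.001, "tz": 0, "grip": 0.06}, {"rx": 0, "ry": 0, "rz": 0, "tx": 0.004, "ty": -0.001, "tz": 0, "grip": 0.06}, {"rx": 0, "ry": 0, "rz": 0, "tx": 0, "ty": 0, "tz": 0, "grip": 0.06}, {"rx": 0, "ry": 0, "rz": 0, "tx": 0, "ty": 0, "tz": 0, "grip": 0.06}, {"rx": 0, "ry": 0, "rz": 0, "tx": 0, "ty": 0, "tz": 0, "grip": 0.06}, {"rx": 0, "ry": 0, "rz": 0, "tx": 0, "ty": 0, "tz": 0, "grip": 0.06}]}}

```text
clock: 19.42
eef_pos: [545.5, 81.1, 52.2]
tool_rot: [[0.988, -0.153, -0.0], [-0.153, -0.988, 0.0], [-0.0, 0.0, -1.0]]
force: [1.1, 0.3, -1.1]
grip_width: 49.9
gripper_force: 5.8
```

```bash
python3 rel.py; python3 - <<'E'
from h import *
o=bot.get_obs(); P=o['eef_pos']; print(P)
I,D=bot.snapshot('scene'); k=cloud('scene',D.astype(float)); q=k[(D>0)&(abs(k[...,0]-623)<16)&(abs(k[...,1]-75)<16)&(k[...,2]>72)&(k[...,2]<90)]
print(q.min(0),q.max(0),len(q))
cv2.imwrite('pics/p5.png',cv2.resize(I[190:300,210:310][:,:,::-1],(480,528)))
E
```

```text
scene stopper [617.2  86.8] 253 9.05 ab 70.0 16.7
1 15 85 slope deg 1.5 b@77 28.68 b@5 26.79 145
-1 15 62 slope deg 0.01 b@77 -20.16 b@5 -20.18 79
-1 70 85 slope deg -7.4 b@77 -20.14 b@5 -10.84 1
top stopper [616.5  61.5] 44 3.45 ab 73.2 -8.4
[545.64615607  81.08207149  52.23678341]
[610.82965609  63.18681228  72.38944218] [635.23956712  87.09398735  83.02646344] 77rel.py:13: RankWarning: Polyfit may be poorly conditioned
  w=m&(a>lo)&(a<hi)&(b*sg>10); pf=np.polyfit(a[w],b[w],1)
rel.py:14: RankWarning: Polyfit may be poorly conditioned
  for _ in range(5): r=abs(np.polyval(pf,a[w])-b[w])<1.5; pf=np.polyfit(a[w][r],b[w][r],1)
rel.py:14: RankWarning: Polyfit may be poorly conditioned
  for _ in range(5): r=abs(np.polyval(pf,a[w])-b[w])<1.5; pf=np.polyfit(a[w][r],b[w][r],1)
rel.py:14: RankWarning: Polyfit may be poorly conditioned
  for _ in range(5): r=abs(np.polyval(pf,a[w])-b[w])<1.5; pf=np.polyfit(a[w][r],b[w][r],1)
rel.py:14: RankWarning: Polyfit may be poorly conditioned
  for _ in range(5): r=abs(np.polyval(pf,a[w])-b[w])<1.5; pf=np.polyfit(a[w][r],b[w][r],1)
rel.py:14: RankWarning: Polyfit may be poorly conditioned
  for _ in range(5): r=abs(np.polyval(pf,a[w])-b[w])<1.5; pf=np.polyfit(a[w][r],b[w][r],1)
```

View pics/p5.png

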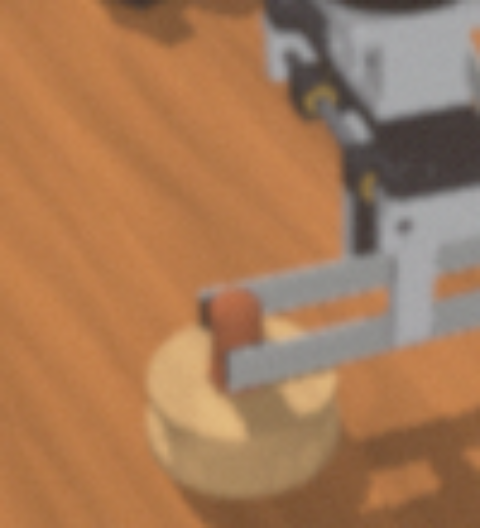

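The stopper, at (236,325), is now between the jaws with both tips past its middle. Squeezing slowly.

>>> {"name": "jog_arm", "arguments": {"steps": [{"rx": 0, "ry": 0, "rz": 0, "tx": 0, "ty": 0.001, "tz": 0, "grip": 0.03}, {"rx": 0, "ry": 0, "rz": 0, "tx": 0, "ty": 0, "tz": 0, "grip": 0.01}, {"rx": 0, "ry": 0, "rz": 0, "tx": 0, "ty": 0, "tz": 0, "grip": -0.01}, {"rx": 0, "ry": 0, "rz": 0, "tx": 0, "ty": 0, "tz": 0, "grip": -0.03}, {"rx": 0, "ry": 0, "rz": 0, "tx": 0, "ty": 0, "tz": 0, "grip": -0.04}, {"rx": 0, "ry": 0, "rz": 0, "tx": 0, "ty": 0, "tz": 0, "grip": -0.05}, {"rx": 0, "ry": 0, "rz": 0, "tx": 0, "ty": 0, "tz": 0, "grip": -0.06}, {"rx": 0, "ry": 0, "rz": 0, "tx": 0, "ty": 0, "tz": 0, "grip": -0.07}, {"rx": 0, "ry": 0, "rz": 0, "tx": 0, "ty": 0, "tz": 0, "grip": -0.09}, {"rx": 0, "ry": 0, "rz": 0, "tx": 0, "ty": 0, "tz": 0, "grip": -0.12}, {"rx": 0, "ry": 0, "rz": 0, "tx": 0, "ty": 0, "tz": 0, "grip": -0.2}, {"rx": 0, "ry": 0, "rz": 0, "tx": 0, "ty": 0, "tz": 0, "grip": -0.3}, {"rx": 0, "ry": 0, "rz": 0, "tx": 0, "ty": 0, "tz": 0, "grip": -0.3}, {"rx": 0, "ry": 0, "rz": 0, "tx": 0, "ty": 0, "tz": 0, "grip": -0.3}]}}

```text
clock: 20.73
eef_pos: [545.9, 81.5, 52.2]
tool_rot: [[0.988, -0.153, 0.0], [-0.153, -0.988, 0.0], [0.0, -0.0, -1.0]]
force: [-0.2, -0.3, -0.1]
grip_width: 43.6
gripper_force: 29.3
```

>>> {"name": "jog_arm", "arguments": {"steps": [{"rx": 0, "ry": 0, "rz": 0, "tx": 0, "ty": 0, "tz": 0.004, "grip": -0.3}, {"rx": 0, "ry": 0, "rz": 0, "tx": 0, "ty": 0, "tz": 0.008, "grip": -0.3}, {"rx": 0, "ry": 0, "rz": 0, "tx": 0, "ty": 0, "tz": 0.012, "grip": -0.3}, {"rx": 0, "ry": 0, "rz": 0, "tx": 0, "ty": 0, "tz": 0.016, "grip": -0.3}, {"rx": 0, "ry": 0, "rz": 0, "tx": 0, "ty": 0, "tz": 0.02, "grip": -0.3}, {"rx": 0, "ry": 0, "rz": 0, "tx": 0, "ty": 0, "tz": 0.02, "grip": -0.3}, {"rx": 0, "ry": 0, "rz": 0, "tx": 0, "ty": 0, "tz": 0.02, "grip": -0.3}, {"rx": 0, "ry": 0, "rz": 0, "tx": 0, "ty": 0, "tz": 0.02, "grip": -0.3}, {"rx": 0, "ry": 0, "rz": 0, "tx": 0, "ty": 0, "tz": 0.02, "grip": -0.3}, {"rx": 0, "ry": 0, "rz": 0, "tx": 0, "ty": 0, "tz": 0.02, "grip": -0.3}, {"rx": 0, "ry": 0, "rz": 0, "tx": 0, "ty": 0, "tz": 0.016, "grip": -0.3}, {"rx": 0, "ry": 0, "rz": 0, "tx": 0, "ty": 0, "tz": 0.012, "grip": -0.3}, {"rx": 0, "ry": 0, "rz": 0, "tx": 0, "ty": 0, "tz": 0.008, "grip": -0.3}, {"rx": 0, "ry": 0, "rz": 0, "tx": 0, "ty": 0, "tz": 0.004, "grip": -0.3}, {"rx": 0, "ry": 0, "rz": 0, "tx": 0, "ty": 0, "tz": 0, "grip": -0.3}, {"rx": 0, "ry": 0, "rz": 0, "tx": 0, "ty": 0, "tz": 0, "grip": -0.3}, {"rx": 0, "ry": 0, "rz": 0, "tx": 0, "ty": 0, "tz": 0, "grip": -0.3}, {"rx": 0, "ry": 0, "rz": 0, "tx": 0, "ty": 0, "tz": 0, "grip": -0.3}]}}

```text
clock: 22.23
eef_pos: [545.6, 81.4, 151.8]
tool_rot: [[0.988, -0.154, -0.001], [-0.154, -0.988, -0.0], [-0.001, 0.0, -1.0]]
force: [0.3, 0.5, -1.2]
grip_width: 43.8
gripper_force: 29.4
```

```bash
python3 cv.py; python3 - <<'E'
from h import *
I,D=bot.snapshot('scene'); k=cloud('scene',D.astype(float)); hs=cv2.cvtColor(I,cv2.COLOR_RGB2HSV)
q=k[(D>0)&(abs(k[...,0]-623)<22)&(abs(k[...,1]-75)<22)&(k[...,2]>110)&(k[...,2]<200)&((hs[...,0]<9)|(hs[...,0]>172))&(hs[...,1]>100)]
print(len(q),q.min(0),q.max(0),bot.get_obs()['eef_pos'])
cv2.imwrite('pics/p6.png',cv2.resize(I[130:340,190:430][:,:,::-1],(686,600)))
E
```

```text
scene (array([514.4, 350.8]), 941, np.float64(0.54))
   60 80 (array([514.3, 350.8]), 348, np.float64(0.52))
   92 112 (array([514.4, 350.9]), 389, np.float64(0.56))
top (array([517.5, 352.4]), 183, np.float64(0.47))
   60 80 (array([517.5, 352.5]), 75, np.float64(0.54))
   92 112 (array([517.5, 352.4]), 74, np.float64(0.43))
3 [613.7666794   82.08568594 163.79247091] [633.0261555   87.83346261 178.27454435] [545.73871192  81.43931338 151.93151605]
```

View pics/p6.png

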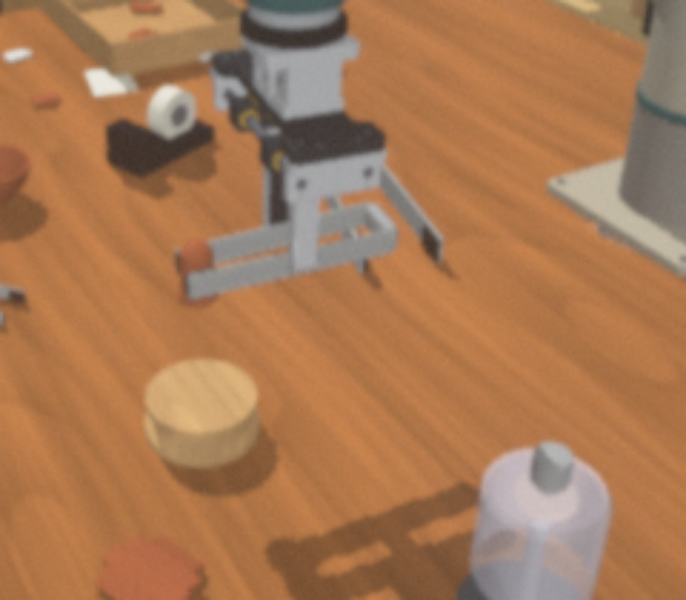

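The stopper is held upright in the jaws at (197,270), about 100 mm above the empty stand at (200,400). The cover hangs upright on the post at (545,520).

```bash
python3 -c "
from bench import bot; print(bot.hand_in())"
```

```text
the job is handed in; nothing more can be done
None
```

The job is handed in: the cover hangs upright and centred to within about 1 mm on the post, and the stopper is held upright in the tongs about 10 cm above the stand, at 22 s of the 61 s allowed; the bowl, sherd and dispenser were never approached, but I did not re-measure them.

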